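# Clamp the short block in the ratchet vice, four clicks, and hold

## Task

One of the four drilled aluminium blocks on the inspection sheet came out shorter than the other three: lay it flat and centrally in the gap between the jaws of the small ratchet vice, its length running from jaw to jaw, and let go of it. Then swing the vice's lever from its rest by exactly four clicks, which you can feel, so that the padded jaw grips the block, and never on to a fifth. Finish while still holding the lever by its handle on the fourth click, keeping it there; leave the other blocks and the things lying around where they are.

Things in the scene. Friction and masses are not known exactly. Their poses are not given: they have to be found in the camera images.
- short_block: the short block: plain machined aluminium, 45 mm long (its own x), 40 mm wide (its y), 25 mm high (z), about 0.12 kg, two small dark holes in its top. Origin at the centre of its underside. It lies flat on the sheet among the others, anywhere in the batch
- block_a: a good block, same metal and holes, 60 x 40 x 25 mm (x, y, z), origin at the centre of its underside; to be left alone. It is too long for the gap in the vice
- block_b: another good block, 60 x 40 x 25 mm, as block_a; to be left alone
- block_c: another good block, 60 x 40 x 25 mm, as block_a; to be left alone
- vice: the ratchet vice, fixed to the bench: dark steel plate 100 (x) x 260 (y) x 12 mm, origin at the centre of its underside. Along its y axis: fixed jaw (60 mm wide, face at y = -75 mm), open gap of 59 mm, rubber pad of the sliding jaw (face at y = -16 mm with the lever at rest), ratchet wheel at y = +85 mm with the lever on top. Jaws reach 37 mm above the bench, the rest under 60 mm but for the post
- nest (a point): the middle of the gap on the top of the vice's plate (12 mm above the bench), where the centre of the block's underside belongs; axes as the vice's (y runs from the fixed jaw to the sliding jaw). The block has 7 mm of play at each end
- pad: the rubber pad on the front of the sliding jaw, 50 mm wide, 20 mm high, 6 mm thick, carried on a spring (1.2 N per mm, 8 mm of travel). Origin: the same as the vice's with the lever at rest; it moves along the vice's -y, 4 mm for each click, until it meets the block (14 mm away in all)
- lever_axis (a point): a point on the lever's upright axis, 75 mm above the bench (axes as the vice's). The lever turns about it in a level plane
- post (a point): grip point on the lever's handle: an upright black round post, 18 mm in diameter, 55 to 100 mm above the bench, 100 mm out from the lever's axis; this point is on its centre line 78 mm up. It turns with the lever; its x axis points to the lever's axis. At rest the lever points along the vice's -x; advanced, it turns clockwise seen from above (the post first goes to the vice's +y)
- handle: the lever's flat steel arm (18 mm wide, from 46 mm to 54 mm above the bench) and its black post in one; origin on the lever's axis at the bench top
- lever (a joint): angle of the lever in rad, 0 at rest, stop at 1.65. One click every 0.262 rad (15 deg, 26 mm at the post): the push at the post climbs from 3 N to 6 to 9 N, then drops at once by 5 N or more as a tooth is passed, 0.07 rad before each full step: fourth click at about 0.97, fifth at 1.24. It cannot go back over a passed tooth: let go, a weak spring (2 N at the post) rests it on the last tooth
- wrench: a steel wrench 180 mm long lying beyond the vice; leave it alone
- plug_gauge: a steel plug gauge, 32 mm in diameter and 70 mm high, standing upright beyond the batch; leave it alone
- oil_can: a grey can, 56 mm in diameter and 90 mm high, standing to the left of the vice; leave it alone
There are look-alikes about, which are no part of the job. Leave any blue, green or orange look-alike of the short_block alone.

How it is judged (in metres and radians):
On the way:
1. the short block lies flat in the gap between the jaws, let go, with the lever still at rest (x of short_block in the frame of nest between -0.012 and 0.012 m and y of short_block in the frame of nest between -0.01 and 0.01 m and z of short_block in the frame of nest below 0.003 m and angle between short_block's own z axis and vertical below 0.08 rad and angle between the x axis of short_block and the y axis of vice, either way round below 0.25 rad and contact force between the fingers and short_block below 0.1 N and value of joint lever below 0.15 rad), for 0.2 s.
At the end, for the whole second after the job is handed in: Fingers on the lever's handle (over 0.5 N), lever still, past the fourth click and short of the fifth (0.985 to 1.22 rad); pad pressing the short block (over 0.5 N), which lies flat on the plate within 14 mm of its middle line and 0.12 rad of the jaws' direction, not touched by the fingers (value of joint lever between 0.985 and 1.22 rad and velocity of joint lever between -0.1 and 0.1 rad/s and contact force between the fingers and handle above 0.5 N and contact force between pad and short_block above 0.5 N and x of short_block in the frame of nest between -0.014 and 0.014 m and z of short_block in the frame of nest below 0.003 m and angle between short_block's own z axis and vertical below 0.08 rad and angle between the x axis of short_block and the y axis of vice, either way round below 0.12 rad and contact force between the fingers and short_block below 0.1 N); the arm keeps its last pose, push and grip.
It fails at once if the lever goes on to a fifth click (value of joint lever above 1.27 rad).
It fails at once if a good block is moved by more than 25 mm (distance of any of block_a, block_b, block_c from where it was at the start of the episode above 0.025 m).
It fails at once if the wrench, plug gauge or can is moved by more than 25 mm (distance of any of wrench, plug_gauge, oil_can from where it was at the start of the episode above 0.025 m).
It also fails if it takes over 69 s, if anything falls off the work surface, if the arm or the gripper's body presses on something with over 40 N, if the wrist force passes 120 N, or if a joint passes its speed limit or range.

## Robot

A 6-joint arm with a two-finger parallel gripper is mounted at the origin on the work surface. World frame = base frame: x ahead of the robot, y to its left, z up, the work surface at z = 0. Lengths are in mm, angles in rad, forces in N, time in s.
With the tool pointing down it reaches from about 275 to 1000 mm from the base axis. Payload 8.4 kg.
Tool frame: the origin (TCP) lies on the centre line of the jaws, within the pads' length; the fingertips stand 25 mm ahead of it and the grasp point (between the pads) lies 6 mm ahead of it; z points along the fingers, x is the direction in which the jaws open and shut, and the axes are right-handed (so a half turn about z gives the same grasp; the last joint's range is limited). The gripper opens to 85 mm and grips with 20 to 120 N. Pads are 22 mm wide; open, the fingers measure 114 mm over their backs; the gripper's body (76 mm by 85 mm) begins 54 mm behind the grasp point. The pads swing forward as they close: fully open they stand 13 mm farther back than shut.
Start: joints at [-0.002, 0.353, 1.633, -0, 1.155, -0.002], TCP at [625.002, -0, 256.281] pointing down, gripper open.
Joint ranges: [-2.63, 2.63], [-0.92, 2.1], [0.06, 2.66], [-1.3, 4.44], [0, 2.69], [-3.02, 3.02]. Speed limits (rad/s): [2.22, 2.22, 2.79, 3.14, 3.14, 3.14].

## Interface

Orientations are given as [roll, pitch, yaw] about the fixed x, y, z axes, in that order (R = Rz(yaw) Ry(pitch) Rx(roll)).
In Python, from rig import r gives the robot as it stands. The module is installed in compiled form; this text tells all that it offers.
- The arm moves only by the tool jog_arm, never from a script. Its argument "deltas" is a list of rows, each an object with "gripper": the gripper command: -1 is fully open, 1 is shut, values between are in proportion; "translation": the shift along the world's x, y, z in units of 10 cm (1.0 is 10 cm), a list of three; "dr": the turn, a rotation vector about the world's x, y, z in units of pi/2 rad (1.0 is pi/2 rad), a list of three. In form: [{"gripper": gripper, "translation": [x, y, z], "dr": [wx, wy, wz]}, ...]. A call has 1 to 12 rows; each row shifts and turns the commanded pose from where the row before left it; what a row does not reach is not made up. A row lasts 1/12 s, in which the tool goes at most 41.7 mm and 7.16 degrees, less where a joint would pass 70% of its speed; a pose out of reach is approached as far as the arm can. A call with a number of a shift or a turn outside -1 to 1 is refused whole. A call with a gripper value outside its range is refused whole. The fingers move at their own pace and stop on an object; "squeeze" is the grip in N (left out, the last holds). Time passes only in rows, so rows that do not move let the fingers close. It gives the time, the measured TCP pose, the force and the opening at its end, in the units of the state.
- r.sense(): the state, without advancing time (a new reading comes with each control period).
- r.grab_frame(name): name is "scene" or "side" or "wrist"; returns the picture (384x512x3 uint8, blue, green, red); there is no depth.
- r.calibration(name): a dict with "mtx" (3x3 intrinsics, pixels), "k1" (the pictures are not rectified: a ray, as slopes to the right and down, at radius r is drawn at 1 + k1 r^2 times it, then the intrinsics apply), "world_from_camera" (4x4, takes a point from camera to world coordinates). Camera axes: x right, y down, z forward; pixel columns grow to the right and rows downward; lengths in mm; the calibration is good to about 2 mm. A picture is of the moment at which its call begins: read the wrist's pose just before it. calibration takes no time and is no camera call; for the wrist camera it gives the pose at the moment of the call.
- r.sign_off(): hands the job in, once; it reports no verdict.
The state is a dict: "clock": time; "qpos": joint angles; "qvel": joint speeds; "joint_efforts": joint torques, N m; "eef_pos": TCP position; "tcp_rot": TCP orientation; "contact_force": force on the tool from outside, world axes, zero at the start; "wrist_torque": the same for the moment, N m; "opening": opening from 0.0 (shut) to 1.0 (fully open).
Only numpy, scipy, OpenCV 4.12 (cv2) and the standard library are available. Lean on these libraries where they do the work, as an engineer would, in place of code of your own. Each camera call takes 0.05 s, during which the arm holds its last target. There are 200 camera calls.

## Working session

There is one attempt and no reset: what is moved stays moved. The work goes in short steps, Python scripts to look and compute and a tool call to move; the robot and the scene stay as the last step left them, time stands still between calls to the robot, and variables do not carry over. Pictures are saved under pics/ and viewed, about 8 in all and at most 12, crops included, and the job is handed in when it is done.

Besides the shell and the picture viewer there is one more tool, called after "Request:" as a command line: name --argument value ..., lists and objects as JSON in quotes. jog_arm: Moves the arm, as the interface text tells. Shifts and turns lie within -1 to 1; 1 stands for 10 cm of shift or pi/2 rad of turn. Its arguments: {"type":"object","properties":{"deltas":{"type":"array"},"squeeze":{"type":"number"}},"required":["deltas"]}

```bash
mkdir -p pics && cat > h.py <<'E'
import numpy as np, cv2
from rig import r
def ray(name,uv,cal=None):
    c=cal or r.calibration(name); K=np.array(c["mtx"]); T=np.array(c["world_from_camera"]); k=c["k1"]
    uv=np.atleast_2d(np.array(uv,float)); d=np.c_[(uv[:,0]-K[0,2])/K[0,0],(uv[:,1]-K[1,2])/K[1,1]]
    s=d.copy()
    for _ in range(30): s=d/(1+k*(s**2).sum(1,keepdims=True))
    return T[:3,3], np.c_[s,np.ones(len(s))]@T[:3,:3].T
def at_z(name,uv,z,cal=None):
    o,d=ray(name,uv,cal); return o+d*((z-o[2])/d[:,2:])
def proj(name,P,cal=None):
    c=cal or r.calibration(name); K=np.array(c["mtx"]); T=np.array(c["world_from_camera"])
    p=(np.atleast_2d(P)-T[:3,3])@T[:3,:3]; s=p[:,:2]/p[:,2:]; s=s*(1+c["k1"]*(s**2).sum(1,keepdims=True))
    return s@K[:2,:2].T+K[:2,2]
E
python3 - <<'E'
from h import *
for n in("scene","side","wrist"):
    c=r.calibration(n); print(n,np.round(c["world_from_camera"],3).tolist(),c["mtx"],c["k1"])
    cv2.imwrite(f"pics/{n}0.png",r.grab_frame(n))
print(r.sense())
a=cv2.imread("pics/scene0.png");b=cv2.imread("pics/wrist0.png")
cv2.imwrite("pics/s0.png",cv2.resize(a,(800,600),interpolation=cv2.INTER_CUBIC))
E
```

```text
scene [[0.865, 0.34, -0.369, 1138.88], [0.502, -0.57, 0.65, -986.431], [0.01, -0.748, -0.664, 1085.685], [0.0, 0.0, 0.0, 1.0]] [[490.94411647   0.         254.00329606]
 [  0.         490.94411647 200.05698445]
 [  0.           0.           1.        ]] -0.04617051291403112
side [[0.993, -0.079, 0.086, 494.871], [-0.116, -0.774, 0.622, -596.111], [0.018, -0.628, -0.778, 809.673], [0.0, 0.0, 0.0, 1.0]] [[358.43264105   0.         252.55655429]
 [  0.         358.43264105 195.21904106]
 [  0.           0.           1.        ]] 0.017031926594076534
wrist [[1.0, -0.0, -0.001, 625.054], [-0.001, -0.959, -0.282, 72.843], [-0.001, 0.282, -0.959, 372.559], [0.0, 0.0, 0.0, 1.0]] [[301.1309254    0.         254.32691614]
 [  0.         301.1309254  187.0631084 ]
 [  0.           0.           1.        ]] 0.0188177231620765
{'clock': 0.15, 'qpos': array([-2.40239278e-03,  3.53511319e-01,  1.63396372e+00,  1.63192614e-05,
        1.15520316e+00, -2.39024397e-03]), 'qvel': array([-0.00100037, -0.00054891, -0.00172175, -0.00031462, -0.00152473,
       -0.00079212]), 'joint_efforts': array([-7.39769093e-04, -6.05638933e+01, -3.42338884e+01, -2.29960733e-05,
        6.16452831e-03, -4.00942213e-05]), 'eef_pos': array([6.24660165e+02, 4.06568153e-03, 2.55720042e+02]), 'tcp_rot': array([-3.14157514e+00,  1.08551591e-03, -1.87360298e-05]), 'contact_force': array([ 1.01736356, -0.10536373, -0.48470961]), 'wrist_torque': array([-0.00940953,  0.01801898,  0.03983924]), 'opening': 1.0004098013047207}
```

View pics/s0.png

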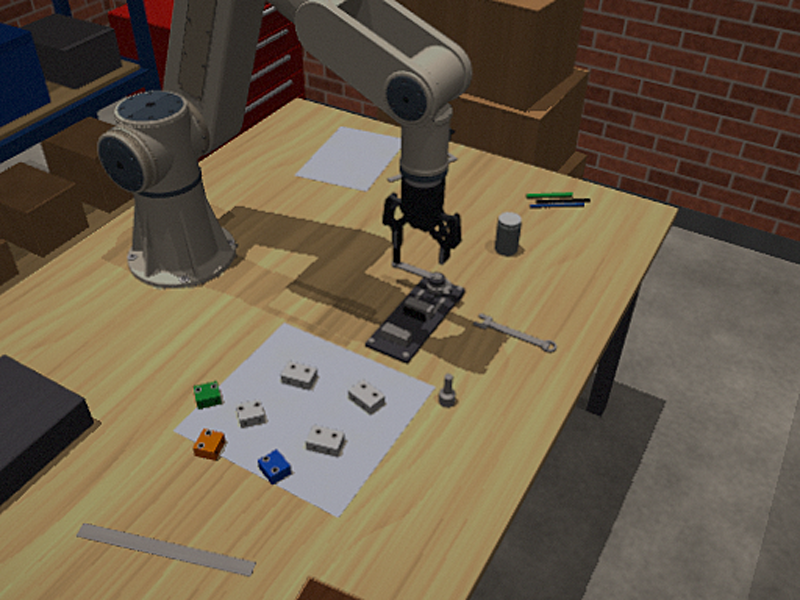

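View pics/wrist0.png

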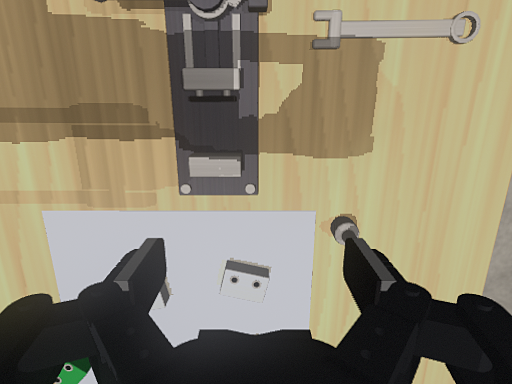

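The scene picture shows four aluminium blocks at about (299,375), (366,396), (325,440) and (250,413). The green, orange and blue ones are look-alikes. The block at (250,413) looks shortest, so I'll confirm it in an enlarged crop and measure it from the side view.

```bash
python3 - <<'E'
from h import *
a=cv2.imread("pics/scene0.png");b=cv2.imread("pics/side0.png")
P=np.array([[299,375],[366,396],[325,440],[250,413]])*.64
w=at_z("scene",P,25);print(w.round(), proj("side",w).round())
c=cv2.resize(a[215:315,110:290],None,fx=4.4,fy=4.4,interpolation=cv2.INTER_CUBIC)
cv2.imwrite("pics/crop1.png",c)
cv2.imwrite("pics/side0b.png",cv2.resize(b,(800,600),interpolation=cv2.INTER_CUBIC))
E
```

```text
[[ 479. -198.   25.]
 [ 617. -178.   25.]
 [ 610. -303.   25.]
 [ 458. -321.   25.]] [[221. 273.]
 [276. 260.]
 [282. 310.]
 [214. 326.]]
```

View pics/crop1.png

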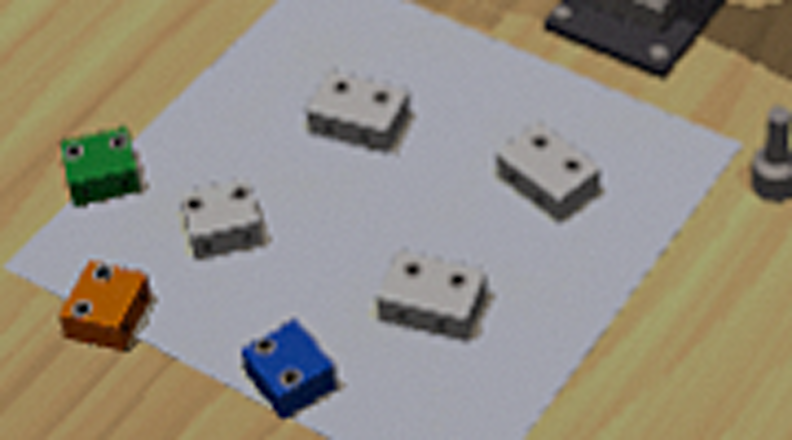

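View pics/side0b.png

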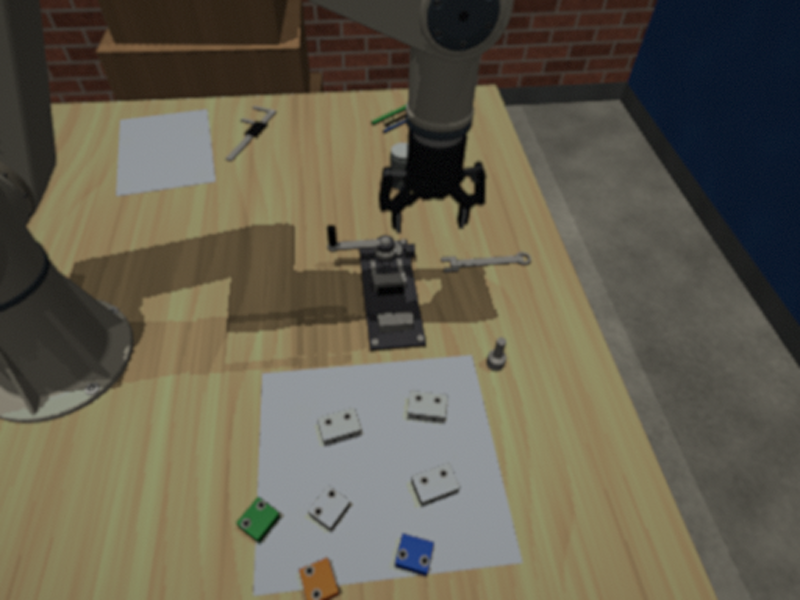

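The crop and side view agree: the block at crop (223,218), side (330,507), is nearly square and carries the same two dark holes. The other three greys, at side (339,426), (428,405) and (436,484), are clearly longer. So it's the short one, at about (458,-321).

```bash
python3 - <<'E'
from h import *
hs=np.array([[195,204],[240,193]])/4.4+[110,215]; h=at_z("scene",hs,25)
h2=at_z("side",np.array([[320,511],[332,494]])*.64,25)
for q in(h,h2): print(q.round(1),q.mean(0).round(1),np.degrees(np.arctan2(*(q[1]-q[0])[[1,0]])))
print("green etc",at_z("side",np.array([[259,519],[319,580],[339,426],[428,405],[436,484],[330,507]])*.64,25).round())
# vice, wrist
print("plate corners",at_z("wrist",[[180,195],[258,193],[167,5]],12).round(1))
print("bolts",at_z("wrist",[[186,189],[250,188]],12).round(1))
print("fixed jaw top",at_z("wrist",[[190,157],[242,156]],37).round(1))
print("post side",at_z("side",np.array([[331,229]])*.64,100).round(1),"scene",at_z("scene",np.array([[397,264]])*.64,100).round(1))
E
```

```text
[[ 436.9 -320.4   25. ]
 [ 456.1 -297.9   25. ]] [ 446.5 -309.1   25. ] 49.484705215042126
[[ 437.  -321.4   25. ]
 [ 454.5 -299.5   25. ]] [ 445.8 -310.4   25. ] 51.28096426619984
green etc [[ 354. -323.   25.]
 [ 433. -409.   25.]
 [ 470. -196.   25.]
 [ 611. -175.   25.]
 [ 603. -301.   25.]
 [ 451. -317.   25.]]
plate corners [[531.5 -43.5  12. ]
 [629.5 -40.9  12. ]
 [533.1 166.7  12. ]]
bolts [[539.5 -35.6  12. ]
 [619.5 -34.4  12. ]]
fixed jaw top [[552.4   9.6  37. ]
 [611.   10.7  37. ]]
post side [[479.  160.5 100. ]] scene [[514.4 111.7 100. ]]
```

Request:
jog_arm --deltas '[{"gripper": -1, "translation": [-0.146, -0.262, -0.06], "dr": [0, 0, -0.037]}, {"gripper": -1, "translation": [-0.146, -0.262, -0.06], "dr": [0, 0, -0.037]}, {"gripper": -1, "translation": [-0.146, -0.262, -0.06], "dr": [0, 0, -0.037]}, {"gripper": -1, "translation": [-0.146, -0.262, -0.06], "dr": [0, 0, -0.037]}, {"gripper": -1, "translation": [-0.146, -0.262, -0.06], "dr": [0, 0, -0.037]}, {"gripper": -1, "translation": [-0.146, -0.262, -0.06], "dr": [0, 0, -0.037]}, {"gripper": -1, "translation": [-0.146, -0.262, -0.06], "dr": [0, 0, -0.037]}, {"gripper": -1, "translation": [-0.146, -0.262, -0.06], "dr": [0, 0, -0.037]}, {"gripper": -1, "translation": [-0.146, -0.262, -0.06], "dr": [0, 0, -0.037]}, {"gripper": -1, "translation": [-0.146, -0.262, -0.06], "dr": [0, 0, -0.037]}, {"gripper": -1, "translation": [-0.146, -0.262, -0.06], "dr": [0, 0, -0.037]}, {"gripper": -1, "translation": [-0.146, -0.262, -0.06], "dr": [0, 0, -0.037]}]' --squeeze 40

```text
clock: 1.15
eef_pos: [448.8, -315.5, 183.9]
tcp_rot: [-3.142, 0.0, -0.7]
contact_force: [0.4, -0.0, 0.1]
opening: 1.0
```

Request:
jog_arm --deltas '[{"gripper": -1, "translation": [0, 0, 0], "dr": [0, 0, 0]}, {"gripper": -1, "translation": [0, 0, 0], "dr": [0, 0, 0]}, {"gripper": -1, "translation": [0, 0, 0], "dr": [0, 0, 0]}]'

```text
clock: 1.4
eef_pos: [449.8, -314.2, 184.2]
tcp_rot: [-3.141, 0.0, -0.698]
contact_force: [-0.4, 0.1, -0.4]
opening: 1.0
```

```bash
cat > quad.py <<'E'
from h import *
# wrist picture: print top-face quads found as bright grey blobs
E
python3 - <<'E'
from h import *
import pickle
c=r.calibration("wrist"); f=r.grab_frame("wrist"); cv2.imwrite("pics/w1.png",f); pickle.dump(c,open("w1.pkl","wb"))
s=r.sense(); print(s["eef_pos"].round(1),s["tcp_rot"].round(4),s["contact_force"].round(2))
print(proj("wrist",[[450,-316,25]],c))
# view from side: post and vice
b=r.grab_frame("side"); cv2.imwrite("pics/side1.png",b)
a=r.grab_frame("scene"); cv2.imwrite("pics/scene1.png",a)
u=cv2.resize(b[130:230,200:320],(480,400),interpolation=cv2.INTER_CUBIC)
v=cv2.resize(a[150:240,215:305],(400,400),interpolation=cv2.INTER_CUBIC)[:, :320]
w=f
cv2.imwrite("pics/m1.png",np.hstack([u,v]))
E
```

```text
[ 450.1 -313.9  184.3] [-3.1413e+00  1.0000e-04 -6.9660e-01] [0.63 0.34 0.19]
[[256.19307251 180.00044556]]
```

View pics/w1.png

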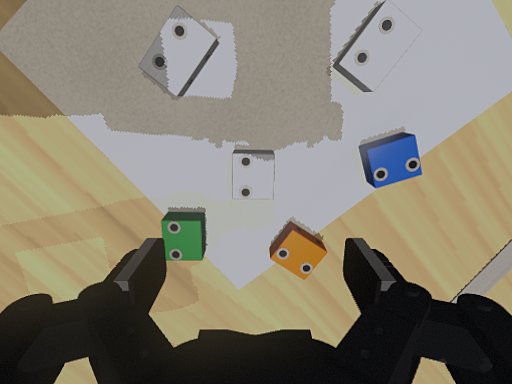

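View pics/m1.png

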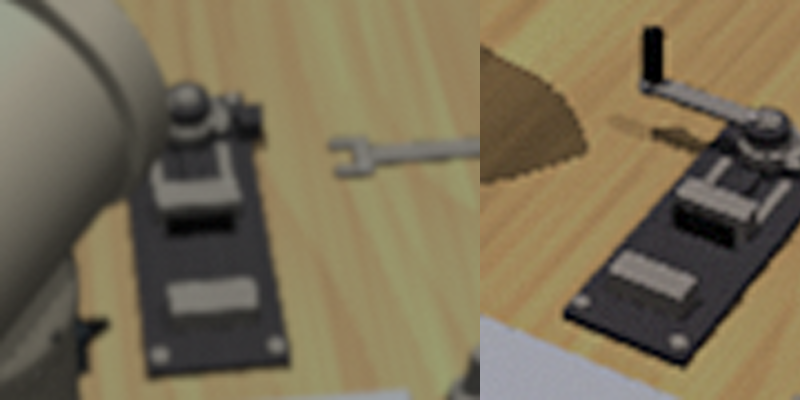

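```bash
python3 - <<'E'
from h import *
import pickle
c=pickle.load(open("w1.pkl","rb")); g=cv2.imread("pics/w1.png",0)
print(g[140:210,262]); print(g[180,225:285])
q=at_z("wrist",[[233,151],[274,151],[274,200],[233,200]],25,c); print(q.round(1))
h=at_z("wrist",[[245,161],[245,191.5]],25,c); print(h.round(1), h.mean(0))
L=lambda a,b:np.linalg.norm(q[a]-q[b]); print(L(0,1),L(1,2),q.mean(0))
u=cv2.imread("pics/m1.png")
# vice points: side crop (scale4, off 200,130); scene crop (scale 400/90, off 215,150)
S=lambda p:np.array(p)/4+[200,130]; C=lambda p:(np.array(p)-[480,0])/(400/90)+[215,150]
print("bolts side",at_z("side",S([[159,354],[275,344]]),13).round(1))
print("bolts scene",at_z("scene",C([[580,301],[678,341]]),13).round(1))
print("fixedjaw top back/front side",at_z("side",S([[169,283],[256,279],[257,303],[171,309]]),37).round(1))
print("fixedjaw scene",at_z("scene",C([[624,249],[697,280],[686,302],[611,272]]),37).round(1))
print("post top scene",at_z("scene",C([[653,30]]),100).round(1), "base",at_z("scene",C([[650,85]]),55).round(1))
print("ball side",at_z("side",S([[187,105]]),55).round(1),"scene",at_z("scene",C([[771,125]]),55).round(1))
print("slide jaw scene top front",at_z("scene",C([[677,196],[750,221]]),37).round(1))
E
```

```text
[141 142 142 142 145 147 146 147 149 132  84  79  79  91 116 133 133 131
 149 170 174 179 177 176 177 176 177 176 176 177 177 177 177 177 177 177
 177 176 177 176 177 177 176 177 176 177 177 176 177 177 178 177 177 177
 177 177 178 178 167 164 177 176 175 176 175 175 175 174 175 175]
[177 176 177 176 175 177 173 141 180 178 177 177 176 176 177 176 177 177
 177 178 177 177 176 177 176 178 177 177 176 177 176 177 177 177 176 178
 177 177 176 177 177 177 176 176 177 177 177 177 163 151 180 177 177 177
 177 176 177 177 177 177]
[[ 451.4 -281.    25. ]
 [ 480.4 -305.3   25. ]
 [ 450.4 -342.4   25. ]
 [ 419.9 -316.9   25. ]]
[[ 453.8 -295.2   25. ]
 [ 434.4 -317.9   25. ]] [ 444.10114701 -306.54922177   25.        ]
37.840926688535625 47.742021543531145 [ 450.50702337 -311.42209573   25.        ]
bolts side [[539.4 -35.8  13. ]
 [619.  -35.6  13. ]]
bolts scene [[539.8 -34.8  13. ]
 [619.7 -34.3  13. ]]
fixedjaw top back/front side [[550.4   5.7  37. ]
 [610.1   3.1  37. ]
 [608.  -17.5  37. ]
 [549.6 -16.6  37. ]]
fixedjaw scene [[552.    5.8  37. ]
 [612.7   4.2  37. ]
 [617.1 -19.2  37. ]
 [556.5 -19.6  37. ]]
post top scene [[480.6 169.  100. ]] base [[484.  159.6  55. ]]
ball side [[578.8 157.   55. ]] scene [[586.3 164.1  55. ]]
slide jaw scene top front [[556.   75.5  37. ]
 [615.1  78.5  37. ]]
```

Wrist view: the block's top face spans columns 232–273.5 and rows 153.5–198.5, centred near (450,-311.5) with yaw about 50°. In the mosaic the vice bolts sit at (539.5,-35.3) and (619.3,-35), so its yaw is about 0°. The post is at (481,169). Next I grasp across the block's width.

Request:
jog_arm --deltas '[{"gripper": -0.4, "translation": [0, 0.02, -0.15], "dr": [0, 0, 0]}, {"gripper": -0.4, "translation": [0, 0, -0.2], "dr": [0, 0, 0]}, {"gripper": -0.4, "translation": [0, 0, -0.25], "dr": [0, 0, 0]}, {"gripper": -0.4, "translation": [0, 0, -0.25], "dr": [0, 0, 0]}, {"gripper": -0.4, "translation": [0, 0, -0.2], "dr": [0, 0, 0]}, {"gripper": -0.4, "translation": [0, 0, -0.2], "dr": [0, 0, 0]}, {"gripper": -0.4, "translation": [0, 0, -0.15], "dr": [0, 0, 0]}, {"gripper": -0.4, "translation": [0, 0, -0.12], "dr": [0, 0, 0]}, {"gripper": -0.4, "translation": [0, 0, 0], "dr": [0, 0, 0]}, {"gripper": -0.4, "translation": [0, 0, 0], "dr": [0, 0, 0]}]'

```text
clock: 2.38
eef_pos: [450.0, -311.9, 32.2]
tcp_rot: [3.142, 0.001, -0.697]
contact_force: [0.5, -0.8, 0.2]
opening: 0.7
```

Request:
jog_arm --deltas '[{"gripper": 0.5, "translation": [0, 0, 0], "dr": [0, 0, 0]}, {"gripper": 0.5, "translation": [0, 0, 0], "dr": [0, 0, 0]}, {"gripper": 0.5, "translation": [0, 0, 0], "dr": [0, 0, 0]}, {"gripper": 0.5, "translation": [0, 0, 0], "dr": [0, 0, 0]}, {"gripper": 0.5, "translation": [0, 0, 0], "dr": [0, 0, 0]}, {"gripper": 0.5, "translation": [0, 0, 0], "dr": [0, 0, 0]}]'

```text
clock: 2.88
eef_pos: [450.6, -312.8, 33.5]
tcp_rot: [-3.141, -0.002, -0.698]
contact_force: [0.8, 1.7, 7.3]
opening: 0.456
```

```bash
python3 - <<'E'
from h import *
import pickle
s=r.sense(); print(s["eef_pos"].round(1),s["tcp_rot"].round(4),s["contact_force"].round(2),s["opening"],s["clock"])
cv2.imwrite("pics/w2.png",r.grab_frame("wrist"))
E
```

```text
[ 450.6 -312.8   33.5] [-3.1412e+00 -2.1000e-03 -6.9750e-01] [0.77 1.71 7.29] 0.45607424502373434 2.8833
```

View pics/w2.png

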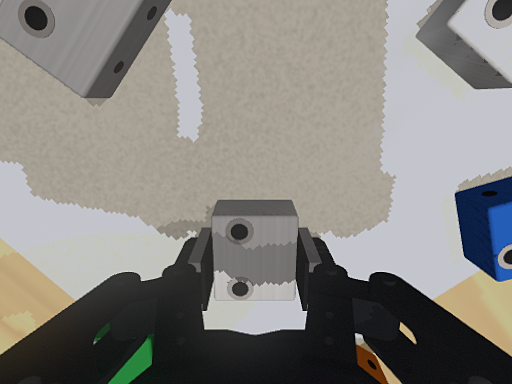

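The gripper is holding the block: opening 0.456 (about 39 mm), with the block between the pads at (255,255). I lift it and carry it in front of the vice for a close look.

Request:
jog_arm --deltas '[{"gripper": 0.5, "translation": [0, 0, 0.1], "dr": [0, 0, 0]}, {"gripper": 0.5, "translation": [0, 0, 0.2], "dr": [0, 0, 0]}, {"gripper": 0.5, "translation": [0, 0, 0.25], "dr": [0, 0, 0]}, {"gripper": 0.5, "translation": [0, 0, 0.25], "dr": [0, 0, 0]}, {"gripper": 0.5, "translation": [0, 0, 0.25], "dr": [0, 0, 0]}, {"gripper": 0.5, "translation": [0, 0, 0.25], "dr": [0, 0, 0]}, {"gripper": 0.5, "translation": [0, 0, 0.2], "dr": [0, 0, 0]}, {"gripper": 0.5, "translation": [0, 0, 0.15], "dr": [0, 0, 0]}]' --squeeze 40

```text
clock: 3.6
eef_pos: [450.1, -312.7, 200.3]
tcp_rot: [-3.141, -0.003, -0.698]
contact_force: [0.1, 0.1, -1.6]
opening: 0.46
```

Request:
jog_arm --deltas '[{"gripper": 0.5, "translation": [0.108, 0.244, 0], "dr": [0, 0, 0.037]}, {"gripper": 0.5, "translation": [0.108, 0.244, 0], "dr": [0, 0, 0.037]}, {"gripper": 0.5, "translation": [0.108, 0.244, 0], "dr": [0, 0, 0.037]}, {"gripper": 0.5, "translation": [0.108, 0.244, 0], "dr": [0, 0, 0.037]}, {"gripper": 0.5, "translation": [0.108, 0.244, 0], "dr": [0, 0, 0.037]}, {"gripper": 0.5, "translation": [0.108, 0.244, 0], "dr": [0, 0, 0.037]}, {"gripper": 0.5, "translation": [0.108, 0.244, 0], "dr": [0, 0, 0.037]}, {"gripper": 0.5, "translation": [0.108, 0.244, 0], "dr": [0, 0, 0.037]}, {"gripper": 0.5, "translation": [0.108, 0.244, 0], "dr": [0, 0, 0.037]}, {"gripper": 0.5, "translation": [0.108, 0.244, 0], "dr": [0, 0, 0.037]}, {"gripper": 0.5, "translation": [0.108, 0.244, 0], "dr": [0, 0, 0.037]}, {"gripper": 0.5, "translation": [0.108, 0.244, 0], "dr": [0, 0, 0.037]}]'

```text
clock: 4.6
eef_pos: [579.5, -18.4, 198.2]
tcp_rot: [3.142, -0.0, 0.003]
contact_force: [0.3, -1.0, -1.1]
opening: 0.453
```

Request:
jog_arm --deltas '[{"gripper": 0.5, "translation": [0, 0, 0], "dr": [0, 0, 0]}, {"gripper": 0.5, "translation": [0, 0, 0], "dr": [0, 0, 0]}, {"gripper": 0.5, "translation": [0, 0, 0], "dr": [0, 0, 0]}, {"gripper": 0.5, "translation": [0, 0, 0], "dr": [0, 0, 0]}]'

```text
clock: 4.93
eef_pos: [578.8, -20.4, 197.5]
tcp_rot: [3.141, 0.0, -0.001]
contact_force: [-0.3, -0.4, -0.8]
opening: 0.457
```

```bash
python3 - <<'E'
from h import *
import pickle
c=r.calibration("wrist"); f=r.grab_frame("wrist"); pickle.dump(c,open("w3.pkl","wb")); cv2.imwrite("pics/w3.png",f)
s=r.sense(); print(s["eef_pos"].round(1),s["tcp_rot"].round(4),s["contact_force"].round(2),s["opening"],s["clock"])
cv2.imwrite("pics/w3b.png",cv2.resize(f,(800,600),interpolation=cv2.INTER_CUBIC))
E
```

```text
[578.9 -20.5 197.5] [ 3.1414e+00  2.0000e-04 -1.5000e-03] [-0.17 -0.33 -2.25] 0.45829228012117246 4.9833
```

View pics/w3b.png

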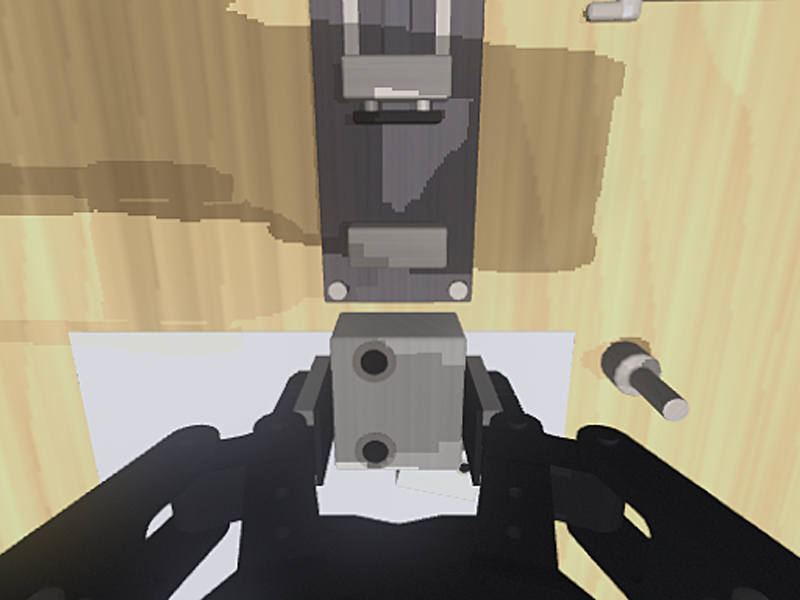

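```bash
python3 - <<'E'
from h import *
import pickle
c=pickle.load(open("w3.pkl","rb"))
g=cv2.imread("pics/w3.png",0); A=lambda p,z:at_z("wrist",np.array(p)*.64,z,c).round(1).tolist()
print(g[135:200,256].tolist())
print("front edge",A([[325,301],[472,300]],12)); print("left/right edges",A([[313.5,30],[482,30],[322.5,250],[473.5,250]],12))
print("bolts",A([[338,290],[458,290]],13)); print("fix jaw top",A([[349,227.5],[446,226.5],[446,267],[348.5,267.5]],37))
print("slide jaw",A([[343,56],[451,56],[451,97],[344,97]],37)); print("pad face bottom?",A([[353,123],[442,123]],34),A([[353,111],[442,111]],34))
o=c["world_from_camera"]; print(np.round(o,3)[:3,3])
s=.64
# block top: corners in picture; top z = tcp relative
for z in (185,187,189,191):print(z,A([[331,337],[465,337],[333,469],[464,470]],z))
E
```

```text
[90, 63, 67, 67, 68, 67, 60, 64, 75, 71, 90, 120, 138, 142, 138, 136, 137, 136, 136, 137, 138, 137, 133, 134, 133, 131, 131, 132, 132, 131, 135, 134, 131, 132, 134, 126, 107, 103, 103, 104, 105, 105, 104, 105, 105, 105, 105, 106, 105, 105, 107, 105, 105, 105, 106, 106, 105, 94, 128, 182, 198, 194, 194, 200, 176]
front edge [[530.5, -42.5, 12.0], [629.4, -42.0, 12.0]]
left/right edges [[531.5, 120.1, 12.0], [628.0, 119.9, 12.0], [530.5, -7.7, 12.0], [629.0, -7.9, 12.0]]
bolts [[539.7, -34.5, 13.0], [619.7, -34.7, 13.0]]
fix jaw top [[550.8, 10.8, 37.0], [608.0, 11.2, 37.0], [608.7, -13.3, 37.0], [549.7, -13.5, 37.0]]
slide jaw [[550.5, 102.2, 37.0], [608.1, 102.1, 37.0], [608.7, 81.9, 37.0], [550.3, 82.1, 37.0]]
pad face bottom? [[554.6, 68.9, 34.0], [604.4, 68.8, 34.0]] [[554.7, 75.2, 34.0], [604.3, 75.1, 34.0]]
[579.278  52.456 314.436]
185 [[559.7, 0.7, 185.0], [599.2, 0.6, 185.0], [558.5, -44.8, 185.0], [600.6, -45.2, 185.0]]
187 [[560.0, 1.5, 187.0], [598.9, 1.4, 187.0], [558.8, -43.3, 187.0], [600.2, -43.7, 187.0]]
189 [[560.3, 2.3, 189.0], [598.6, 2.2, 189.0], [559.1, -41.8, 189.0], [599.9, -42.2, 189.0]]
191 [[560.6, 3.1, 191.0], [598.3, 3.0, 191.0], [559.4, -40.2, 191.0], [599.6, -40.7, 191.0]]
```

```bash
python3 - <<'E'
from h import *
import pickle
from scipy.optimize import least_squares
c=pickle.load(open("w3.pkl","rb"))
# corners (800 scale): top far L,R; top near L,R; bottom far L,R
obs=np.array([[331,337],[465,337],[333,469],[464,470],[341,313.5],[459,313.5]])
M=np.array([[-20,22.5,25],[20,22.5,25],[-20,-22.5,25],[20,-22.5,25],[-20,22.5,0],[20,22.5,0]])
from scipy.spatial.transform import Rotation as R
f=lambda p:(proj("wrist",R.from_euler("xyz",p[3:]).apply(M)+p[:3],c)/.64-obs).ravel()
s=least_squares(f,[579,-20,164,0,0,0]);print(s.x.round(3),f(s.x).reshape(-1,2).round(1).tolist())
E
```

```text
[ 5.80081e+02 -2.28940e+01  1.60585e+02 -4.10000e-02 -2.60000e-02
  5.00000e-03] [[-0.6, -0.6], [0.7, -0.2], [2.8, 1.1], [-2.4, 1.5], [1.1, -1.1], [-1.7, -0.8]]
```

The wrist view shows the fixed jaw face at row 227, the pad face near row 121 and the plate edge at row 301. That puts the nest at about (579.8, 41.8) with the vice's yaw about 0. The block in hand is centred within about 1–2 mm of the TCP, so I move over the gap and lower.

Request:
jog_arm --deltas '[{"gripper": 0.5, "translation": [0.0, 0.2, 0], "dr": [0, 0, 0]}, {"gripper": 0.5, "translation": [0.0, 0.225, 0], "dr": [0, 0, 0]}, {"gripper": 0.5, "translation": [0.005, 0.2, 0], "dr": [0, 0, 0]}, {"gripper": 0.5, "translation": [0, 0, -0.2], "dr": [0, 0, 0]}, {"gripper": 0.5, "translation": [0, 0, -0.25], "dr": [0, 0, 0]}, {"gripper": 0.5, "translation": [0, 0, -0.25], "dr": [0, 0, 0]}, {"gripper": 0.5, "translation": [0, 0, -0.2], "dr": [0, 0, 0]}, {"gripper": 0.5, "translation": [0, 0, -0.15], "dr": [0, 0, 0]}, {"gripper": 0.5, "translation": [0, 0, -0.1], "dr": [0, 0, 0]}, {"gripper": 0.5, "translation": [0, 0, 0], "dr": [0, 0, 0]}, {"gripper": 0.5, "translation": [0, 0, 0], "dr": [0, 0, 0]}, {"gripper": 0.5, "translation": [0, 0, 0], "dr": [0, 0, 0]}]'

```text
clock: 5.98
eef_pos: [580.6, 42.6, 83.3]
tcp_rot: [-3.142, -0.001, -0.001]
contact_force: [-0.2, 0.5, -1.2]
opening: 0.457
```

```bash
python3 - <<'E'
from h import *
import pickle
c=r.calibration("wrist"); f=r.grab_frame("wrist"); pickle.dump(c,open("w4.pkl","wb")); cv2.imwrite("pics/w4.png",f)
s=r.sense(); print(s["eef_pos"].round(1),s["tcp_rot"].round(4),s["contact_force"].round(2),s["opening"],s["clock"])
a=r.grab_frame("scene"); cv2.imwrite("pics/scene4.png",a)
v=cv2.resize(a[165:225,230:306],(480,384),interpolation=cv2.INTER_CUBIC)[:,:288]
cv2.imwrite("pics/m4.png",np.hstack([f,v]))
E
```

```text
[580.7  42.7  83.5] [-3.1415e+00 -1.8000e-03 -4.0000e-04] [ 0.51  0.48 -1.82] 0.46185726972626145 6.0333
```

View pics/m4.png

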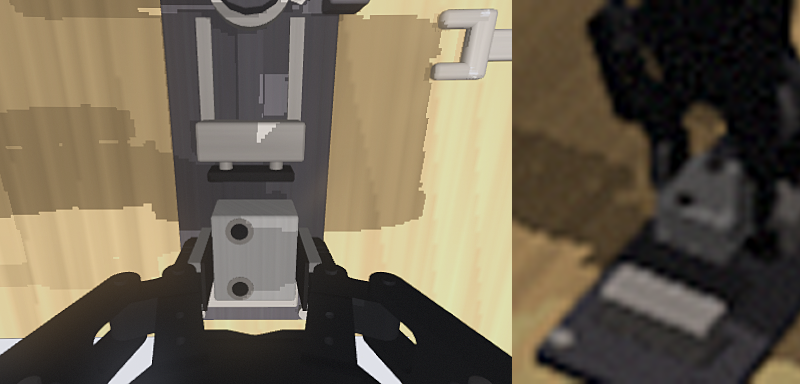

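Request:
jog_arm --deltas '[{"gripper": 0.5, "translation": [-0.01, 0, -0.1], "dr": [0, 0, 0]}, {"gripper": 0.5, "translation": [0, 0, -0.1], "dr": [0, 0, 0]}, {"gripper": 0.5, "translation": [0, 0, -0.08], "dr": [0, 0, 0]}, {"gripper": 0.5, "translation": [0, 0, -0.05], "dr": [0, 0, 0]}, {"gripper": 0.5, "translation": [0, 0, 0], "dr": [0, 0, 0]}, {"gripper": 0.5, "translation": [0, 0, 0], "dr": [0, 0, 0]}]'

```text
clock: 6.58
eef_pos: [578.5, 42.9, 48.6]
tcp_rot: [3.141, 0.001, 0.0]
contact_force: [0.1, -0.3, -0.9]
opening: 0.459
```

Request:
jog_arm --deltas '[{"gripper": 0.5, "translation": [0, 0, -0.02], "dr": [0, 0, 0]}, {"gripper": 0.5, "translation": [0, 0, 0], "dr": [0, 0, 0]}, {"gripper": 0.5, "translation": [0, 0, 0], "dr": [0, 0, 0]}]'

```text
clock: 6.83
eef_pos: [579.1, 42.9, 47.5]
tcp_rot: [-3.142, -0.0, -0.0]
contact_force: [-0.1, -0.2, -0.9]
opening: 0.458
```

Request:
jog_arm --deltas '[{"gripper": 0.5, "translation": [0, 0, -0.02], "dr": [0, 0, 0]}, {"gripper": 0.5, "translation": [0, 0, 0], "dr": [0, 0, 0]}, {"gripper": 0.5, "translation": [0, 0, 0], "dr": [0, 0, 0]}]'

```text
clock: 7.08
eef_pos: [579.3, 43.0, 45.6]
tcp_rot: [-3.142, -0.001, 0.0]
contact_force: [0.5, 0.6, 0.2]
opening: 0.455
```

Request:
jog_arm --deltas '[{"gripper": 0.5, "translation": [0, 0, -0.01], "dr": [0, 0, 0]}, {"gripper": 0.5, "translation": [0, 0, 0], "dr": [0, 0, 0]}, {"gripper": 0.5, "translation": [0, 0, 0], "dr": [0, 0, 0]}]'

```text
clock: 7.33
eef_pos: [579.3, 42.9, 45.5]
tcp_rot: [-3.142, -0.001, 0.0]
contact_force: [-2.4, -0.1, 13.7]
opening: 0.457
```

Request:
jog_arm --deltas '[{"gripper": 0.5, "translation": [0, 0, -0.01], "dr": [0, 0, 0]}, {"gripper": 0.5, "translation": [0, 0, 0], "dr": [0, 0, 0]}, {"gripper": 0.5, "translation": [0, 0, 0], "dr": [0, 0, 0]}]'

```text
clock: 7.58
eef_pos: [579.3, 42.9, 45.5]
tcp_rot: [-3.142, -0.001, -0.0]
contact_force: [-7.6, 0.0, 24.8]
opening: 0.455
```

Seated on the plate: the vertical force rose to 25 N with the TCP stopped at z = 45.5. Releasing now.

Request:
jog_arm --deltas '[{"gripper": 0.5, "translation": [0, 0, 0.015], "dr": [0, 0, 0]}, {"gripper": 0.0, "translation": [0, 0, 0], "dr": [0, 0, 0]}, {"gripper": -0.2, "translation": [0, 0, 0], "dr": [0, 0, 0]}, {"gripper": -0.4, "translation": [0, 0, 0], "dr": [0, 0, 0]}, {"gripper": -0.5, "translation": [0, 0, 0], "dr": [0, 0, 0]}, {"gripper": -0.5, "translation": [0, 0, 0], "dr": [0, 0, 0]}, {"gripper": -0.5, "translation": [0, 0, 0.05], "dr": [0, 0, 0]}, {"gripper": -0.5, "translation": [0, 0, 0.15], "dr": [0, 0, 0]}, {"gripper": -0.5, "translation": [0, 0, 0.2], "dr": [0, 0, 0]}, {"gripper": -0.5, "translation": [0, 0, 0.25], "dr": [0, 0, 0]}, {"gripper": -0.5, "translation": [0, 0, 0.25], "dr": [0, 0, 0]}, {"gripper": -0.5, "translation": [0, 0, 0.25], "dr": [0, 0, 0]}]'

```text
clock: 8.58
eef_pos: [578.7, 42.9, 161.1]
tcp_rot: [3.142, 0.0, -0.0]
contact_force: [1.2, 0.5, 0.1]
opening: 0.752
```

Request:
jog_arm --deltas '[{"gripper": -0.5, "translation": [-0.1, 0, 0.2], "dr": [0, 0, 0]}, {"gripper": -0.5, "translation": [-0.2, 0, 0.1], "dr": [0, 0, 0]}, {"gripper": -0.5, "translation": [-0.2, 0, 0], "dr": [0, 0, 0]}, {"gripper": -0.5, "translation": [0, 0, 0], "dr": [0, 0, 0]}, {"gripper": -0.5, "translation": [0, 0, 0], "dr": [0, 0, 0]}, {"gripper": -0.5, "translation": [0, 0, 0], "dr": [0, 0, 0]}]'

```text
clock: 9.08
eef_pos: [529.5, 42.9, 190.1]
tcp_rot: [-3.142, -0.001, 0.0]
contact_force: [-0.5, -0.7, 0.0]
opening: 0.751
```

```bash
python3 - <<'E'
from h import *
import pickle
c=r.calibration("wrist"); f=r.grab_frame("wrist"); pickle.dump(c,open("w5.pkl","wb")); cv2.imwrite("pics/w5.png",f)
s=r.sense(); print(s["eef_pos"].round(1),s["tcp_rot"].round(4),s["contact_force"].round(2),s["opening"],s["clock"])
cv2.imwrite("pics/w5b.png",cv2.resize(f,(800,600),interpolation=cv2.INTER_CUBIC))
E
```

```text
[529.6  42.9 189.9] [-3.1415e+00 -6.0000e-04 -0.0000e+00] [0.79 0.26 1.  ] 0.7475136614445873 9.1333
```

View pics/w5b.png

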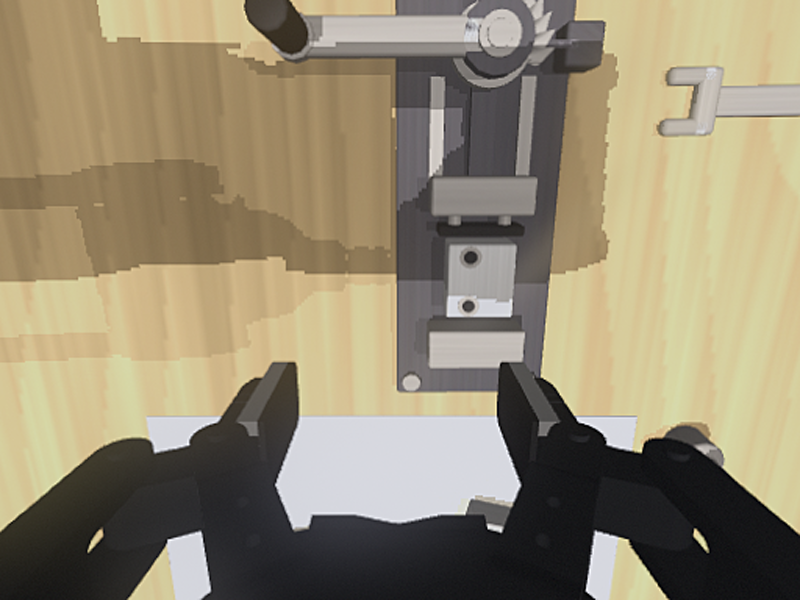

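The block lies flat in the gap, at (480,280) between the pad (row 232) and the fixed jaw (row 320). The post's base is at about (290,46), the lever's hub at (500,32), and the lever is still at rest.

```bash
python3 - <<'E'
from h import *
import pickle
c=pickle.load(open("w5.pkl","rb")); A=lambda p,z:at_z("wrist",np.array(p)*.64,z,c).round(1).tolist()
print("block top",A([[447,243],[516,241],[513,316],[446,316]],37))
print("jaw/pad",A([[429,320],[524,331]],37),A([[432,180],[537,178],[536,214],[432,215]],37))
print("post base",A([[292,45]],55),"lever arm edges",A([[330,15],[330,57],[440,15],[440,55]],54), "hub",A([[501,32]],58))
print("scene post top",at_z("scene",(np.array([[653,30]])-[480,0])/(400/90)+[215,150],100).round(1))
print(proj("wrist",[[480,173,100],[480,173,55],[580,173,56]],c)/.64)
E
```

```text
block top [[558.9, 66.2, 37.0], [598.8, 67.3, 37.0], [600.2, 21.4, 37.0], [559.6, 21.4, 37.0]]
jaw/pad [[549.3, 18.8, 37.0], [607.6, 11.7, 37.0]] [[549.4, 101.8, 37.0], [607.9, 102.7, 37.0], [609.0, 82.8, 37.0], [549.8, 82.4, 37.0]]
post base [[479.4, 165.7, 55.0]] lever arm edges [[498.1, 178.7, 54.0], [497.3, 160.7, 54.0], [550.4, 178.7, 54.0], [550.8, 161.6, 54.0]] hub [[579.0, 170.6, 58.0]]
scene post top [[480.6 169.  100. ]]
[[267.18209505  -2.28915508]
 [292.14406153  27.8949152 ]
 [502.5286129   27.31537203]]
```

Request:
jog_arm --deltas '[{"gripper": -0.5, "translation": [-0.042, 0.107, 0], "dr": [0, 0, 0.075]}, {"gripper": -0.5, "translation": [-0.042, 0.107, 0], "dr": [0, 0, 0.075]}, {"gripper": -0.5, "translation": [-0.042, 0.107, 0], "dr": [0, 0, 0.075]}, {"gripper": -0.5, "translation": [-0.042, 0.107, 0], "dr": [0, 0, 0.075]}, {"gripper": -0.5, "translation": [-0.042, 0.107, 0], "dr": [0, 0, 0.075]}, {"gripper": -0.5, "translation": [-0.042, 0.107, 0], "dr": [0, 0, 0.075]}, {"gripper": -0.5, "translation": [-0.042, 0.107, 0], "dr": [0, 0, 0.075]}, {"gripper": -0.5, "translation": [-0.042, 0.107, 0], "dr": [0, 0, 0.075]}, {"gripper": -0.5, "translation": [-0.042, 0.107, 0], "dr": [0, 0, 0.075]}, {"gripper": -0.5, "translation": [-0.042, 0.107, 0], "dr": [0, 0, 0.075]}, {"gripper": -0.5, "translation": [-0.042, 0.107, 0], "dr": [0, 0, 0.075]}, {"gripper": -0.5, "translation": [-0.042, 0.107, 0], "dr": [0, 0, 0.075]}]'

```text
clock: 10.13
eef_pos: [479.0, 172.0, 189.5]
tcp_rot: [-3.141, 0.0, 1.419]
contact_force: [0.3, -0.6, -0.1]
opening: 0.751
```

Request:
jog_arm --deltas '[{"gripper": -0.5, "translation": [0, 0, 0], "dr": [0, 0, 0.05]}, {"gripper": -0.5, "translation": [0, 0, 0], "dr": [0, 0, 0.05]}, {"gripper": -0.5, "translation": [0, 0, 0], "dr": [0, 0, 0]}, {"gripper": -0.5, "translation": [0, 0, 0], "dr": [0, 0, 0]}, {"gripper": -0.5, "translation": [0, 0, 0], "dr": [0, 0, 0]}]'

```text
clock: 10.55
eef_pos: [478.8, 171.3, 189.6]
tcp_rot: [-3.141, 0.0, 1.568]
contact_force: [-0.5, -0.4, -0.0]
opening: 0.747
```

```bash
python3 - <<'E'
from h import *
import pickle
c=r.calibration("wrist"); f=r.grab_frame("wrist"); pickle.dump(c,open("w6.pkl","wb")); cv2.imwrite("pics/w6.png",f)
s=r.sense(); print(s["eef_pos"].round(1),s["tcp_rot"].round(4),s["contact_force"].round(2),s["opening"],s["clock"],s["qpos"].round(2))
print("can top", at_z("scene",np.array([[509,221]])*.64,90).round(), "predicted post", proj("wrist",[[479.5,171,100],[479.5,171,55]],c).round(1))
E
```

```text
[478.7 171.2 189.6] [-3.1414e+00  1.0000e-04  1.5685e+00] [ 0.52 -0.25  0.54] 0.751848798542618 10.6 [ 0.34  0.25  1.94 -0.    0.95 -1.23]
can top [[647. 390.  90.]] predicted post [[252.5 202. ]
 [252.7 184.8]]
```

View pics/w6.png

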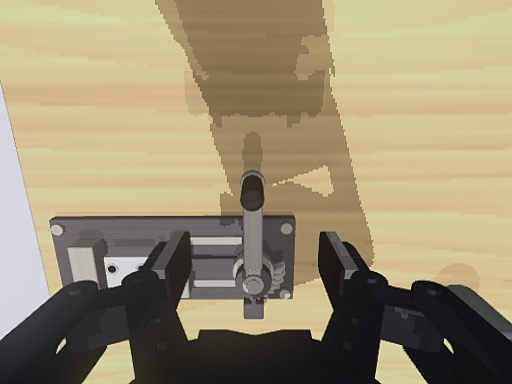

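The post is at (252,195), against a prediction of (252.5, 202→185), so it's right under the TCP. I lower and grip it.

Request:
jog_arm --deltas '[{"gripper": -0.5, "translation": [0, 0, -0.15], "dr": [0, 0, 0]}, {"gripper": -0.5, "translation": [0, 0, -0.2], "dr": [0, 0, 0]}, {"gripper": -0.5, "translation": [0, 0, -0.2], "dr": [0, 0, 0]}, {"gripper": -0.5, "translation": [0, 0, -0.2], "dr": [0, 0, 0]}, {"gripper": -0.5, "translation": [0, 0, -0.15], "dr": [0, 0, 0]}, {"gripper": -0.5, "translation": [0, 0, -0.1], "dr": [0, 0, 0]}, {"gripper": -0.5, "translation": [0, 0, 0], "dr": [0, 0, 0]}, {"gripper": -0.5, "translation": [0, 0, 0], "dr": [0, 0, 0]}]' --squeeze 30

```text
clock: 11.27
eef_pos: [478.5, 171.2, 89.7]
tcp_rot: [-3.141, 0.0, 1.57]
contact_force: [0.3, 1.0, -0.0]
opening: 0.75
```

Request:
jog_arm --deltas '[{"gripper": 0, "translation": [0, 0, 0], "dr": [0, 0, 0]}, {"gripper": 0.3, "translation": [0, 0, 0], "dr": [0, 0, 0]}, {"gripper": 0.5, "translation": [0, 0, 0], "dr": [0, 0, 0]}, {"gripper": 0.8, "translation": [0, 0, 0], "dr": [0, 0, 0]}, {"gripper": 0.9, "translation": [0, 0, 0], "dr": [0, 0, 0]}, {"gripper": 0.9, "translation": [0, 0, 0], "dr": [0, 0, 0]}, {"gripper": 0.9, "translation": [0, 0, 0], "dr": [0, 0, 0]}, {"gripper": 0.9, "translation": [0, 0, 0], "dr": [0, 0, 0]}]'

```text
clock: 11.93
eef_pos: [478.9, 171.2, 90.6]
tcp_rot: [3.141, 0.0, 1.571]
contact_force: [-0.8, -2.5, 6.8]
opening: 0.199
```

The gripper is on the post: opening 0.2, about 17 mm. I turn the lever in quarter-click arc steps of 0.0654 rad, rotating the tool with it.

Request:
jog_arm --deltas '[{"gripper": 0.9, "translation": [0.002, 0.065, 0], "dr": [0, 0, -0.0416]}, {"gripper": 0.9, "translation": [0, 0, 0], "dr": [0, 0, 0]}, {"gripper": 0.9, "translation": [0, 0, 0], "dr": [0, 0, 0]}]'

```text
clock: 12.18
eef_pos: [479.1, 177.7, 90.5]
tcp_rot: [3.141, 0.0, 1.506]
contact_force: [-0.6, -4.0, 7.1]
opening: 0.201
```

Request:
jog_arm --deltas '[{"gripper": 0.9, "translation": [0.0065, 0.065, 0], "dr": [0, 0, -0.0416]}, {"gripper": 0.9, "translation": [0, 0, 0], "dr": [0, 0, 0]}, {"gripper": 0.9, "translation": [0, 0, 0], "dr": [0, 0, 0]}]'

```text
clock: 12.43
eef_pos: [479.8, 184.0, 90.5]
tcp_rot: [3.14, 0.0, 1.441]
contact_force: [0.4, -5.8, 6.7]
opening: 0.2
```

Request:
jog_arm --deltas '[{"gripper": 0.9, "translation": [0.0106, 0.0646, 0], "dr": [0, 0, -0.0416]}, {"gripper": 0.9, "translation": [0, 0, 0], "dr": [0, 0, 0]}, {"gripper": 0.9, "translation": [0, 0, 0], "dr": [0, 0, 0]}]'

```text
clock: 12.68
eef_pos: [481.2, 191.1, 90.6]
tcp_rot: [3.14, -0.001, 1.376]
contact_force: [0.2, -0.6, 5.9]
opening: 0.193
```

Request:
jog_arm --deltas '[{"gripper": 0.9, "translation": [0.015, 0.0637, 0], "dr": [0, 0, -0.0416]}, {"gripper": 0.9, "translation": [0, 0, 0], "dr": [0, 0, 0]}, {"gripper": 0.9, "translation": [0, 0, 0], "dr": [0, 0, 0]}]'

```text
clock: 12.93
eef_pos: [482.7, 197.0, 90.5]
tcp_rot: [3.14, -0.0, 1.311]
contact_force: [-0.3, -3.7, 7.2]
opening: 0.2
```

First click felt: the push fell from 5.8 N to 0.6 N on reaching about 0.196 rad, as expected. On to the second.

Request:
jog_arm --deltas '[{"gripper": 0.9, "translation": [0.019, 0.0626, 0], "dr": [0, 0, -0.0416]}, {"gripper": 0.9, "translation": [0, 0, 0], "dr": [0, 0, 0]}, {"gripper": 0.9, "translation": [0, 0, 0], "dr": [0, 0, 0]}]'

```text
clock: 13.18
eef_pos: [484.5, 203.1, 90.5]
tcp_rot: [3.14, -0.0, 1.246]
contact_force: [1.9, -5.5, 6.9]
opening: 0.2
```

Request:
jog_arm --deltas '[{"gripper": 0.9, "translation": [0.023, 0.0613, 0], "dr": [0, 0, -0.0416]}, {"gripper": 0.9, "translation": [0, 0, 0], "dr": [0, 0, 0]}, {"gripper": 0.9, "translation": [0, 0, 0], "dr": [0, 0, 0]}]'

```text
clock: 13.43
eef_pos: [486.8, 209.0, 90.5]
tcp_rot: [3.14, 0.0, 1.181]
contact_force: [0.9, -7.2, 8.3]
opening: 0.2
```

Request:
jog_arm --deltas '[{"gripper": 0.9, "translation": [0.027, 0.0596, 0], "dr": [0, 0, -0.0416]}, {"gripper": 0.9, "translation": [0, 0, 0], "dr": [0, 0, 0]}, {"gripper": 0.9, "translation": [0, 0, 0], "dr": [0, 0, 0]}]'

```text
clock: 13.68
eef_pos: [490.1, 215.6, 90.5]
tcp_rot: [3.139, -0.002, 1.116]
contact_force: [4.4, -2.2, 5.3]
opening: 0.203
```

Request:
jog_arm --deltas '[{"gripper": 0.9, "translation": [0.0309, 0.0577, 0], "dr": [0, 0, -0.0416]}, {"gripper": 0.9, "translation": [0, 0, 0], "dr": [0, 0, 0]}, {"gripper": 0.9, "translation": [0, 0, 0], "dr": [0, 0, 0]}]'

```text
clock: 13.93
eef_pos: [493.0, 220.9, 90.5]
tcp_rot: [3.14, -0.001, 1.051]
contact_force: [2.6, -6.3, 7.4]
opening: 0.2
```

Second click felt: tangential push from about 6.5 N to about 0 at 0.458. On to the third.

Request:
jog_arm --deltas '[{"gripper": 0.9, "translation": [0.0345, 0.0556, 0], "dr": [0, 0, -0.0416]}, {"gripper": 0.9, "translation": [0, 0, 0], "dr": [0, 0, 0]}, {"gripper": 0.9, "translation": [0, 0, 0], "dr": [0, 0, 0]}]'

```text
clock: 14.18
eef_pos: [496.3, 226.1, 90.4]
tcp_rot: [3.14, -0.0, 0.986]
contact_force: [2.7, -6.9, 8.2]
opening: 0.201
```

Request:
jog_arm --deltas '[{"gripper": 0.9, "translation": [0.0381, 0.0532, 0], "dr": [0, 0, -0.0416]}, {"gripper": 0.9, "translation": [0, 0, 0], "dr": [0, 0, 0]}, {"gripper": 0.9, "translation": [0, 0, 0], "dr": [0, 0, 0]}]'

```text
clock: 14.43
eef_pos: [499.9, 231.2, 90.4]
tcp_rot: [3.14, 0.0, 0.921]
contact_force: [2.4, -9.1, 8.7]
opening: 0.201
```

Request:
jog_arm --deltas '[{"gripper": 0.9, "translation": [0.0416, 0.0505, 0], "dr": [0, 0, -0.0416]}, {"gripper": 0.9, "translation": [0, 0, 0], "dr": [0, 0, 0]}, {"gripper": 0.9, "translation": [0, 0, 0], "dr": [0, 0, 0]}]'

```text
clock: 14.68
eef_pos: [504.9, 236.8, 90.6]
tcp_rot: [3.139, -0.002, 0.855]
contact_force: [5.6, -6.4, 5.2]
opening: 0.2
```

Request:
jog_arm --deltas '[{"gripper": 0.9, "translation": [0.0447, 0.0478, 0], "dr": [0, 0, -0.0416]}, {"gripper": 0.9, "translation": [0, 0, 0], "dr": [0, 0, 0]}, {"gripper": 0.9, "translation": [0, 0, 0], "dr": [0, 0, 0]}]'

```text
clock: 14.93
eef_pos: [508.9, 241.1, 90.5]
tcp_rot: [3.14, -0.001, 0.79]
contact_force: [3.3, -9.8, 8.2]
opening: 0.202
```

Third click felt: tangential push from 5.8 N to 1.1 N at about 0.72. On to the fourth, one check at a time.

Request:
jog_arm --deltas '[{"gripper": 0.9, "translation": [0.048, 0.0445, 0], "dr": [0, 0, -0.0416]}, {"gripper": 0.9, "translation": [0, 0, 0], "dr": [0, 0, 0]}, {"gripper": 0.9, "translation": [0, 0, 0], "dr": [0, 0, 0]}]'

```text
clock: 15.18
eef_pos: [513.4, 245.3, 90.4]
tcp_rot: [3.14, -0.0, 0.725]
contact_force: [2.6, -8.9, 9.5]
opening: 0.203
```

Request:
jog_arm --deltas '[{"gripper": 0.9, "translation": [0.051, 0.041, 0], "dr": [0, 0, -0.0416]}, {"gripper": 0.9, "translation": [0, 0, 0], "dr": [0, 0, 0]}, {"gripper": 0.9, "translation": [0, 0, 0], "dr": [0, 0, 0]}]'

```text
clock: 15.43
eef_pos: [518.2, 249.2, 90.4]
tcp_rot: [3.14, 0.001, 0.659]
contact_force: [1.6, -10.6, 9.6]
opening: 0.202
```

Request:
jog_arm --deltas '[{"gripper": 0.9, "translation": [0.0535, 0.0375, 0], "dr": [0, 0, -0.0416]}, {"gripper": 0.9, "translation": [0, 0, 0], "dr": [0, 0, 0]}, {"gripper": 0.9, "translation": [0, 0, 0], "dr": [0, 0, 0]}]'

```text
clock: 15.68
eef_pos: [524.0, 253.4, 90.5]
tcp_rot: [3.14, -0.001, 0.593]
contact_force: [5.0, -6.7, 6.5]
opening: 0.197
```

Fourth click felt: tangential push from 5.2 N to about 0, at a measured angle of about 0.98. I go a little further, to about 1.08 and well short of 1.24, and hold there.

Request:
jog_arm --deltas '[{"gripper": 0.9, "translation": [0.0555, 0.034, 0], "dr": [0, 0, -0.0416]}, {"gripper": 0.9, "translation": [0, 0, 0], "dr": [0, 0, 0]}, {"gripper": 0.9, "translation": [0.03, 0.015, 0], "dr": [0, 0, -0.02]}, {"gripper": 0.9, "translation": [0, 0, 0], "dr": [0, 0, 0]}, {"gripper": 0.9, "translation": [0, 0, 0], "dr": [0, 0, 0]}, {"gripper": 0.9, "translation": [0, 0, 0], "dr": [0, 0, 0]}, {"gripper": 0.9, "translation": [0, 0, 0], "dr": [0, 0, 0]}, {"gripper": 0.9, "translation": [0, 0, 0], "dr": [0, 0, 0]}]'

```text
clock: 16.35
eef_pos: [531.5, 257.9, 90.4]
tcp_rot: [3.14, 0.001, 0.497]
contact_force: [-1.2, -7.2, 10.4]
opening: 0.204
```

```bash
python3 - <<'E'
from h import *
s=r.sense(); p=s["eef_pos"]; print(p.round(1),s["tcp_rot"].round(3),s["contact_force"].round(2),s["opening"],s["clock"],s["qvel"].round(3))
d=p[:2]-[579.3,171.2]; th=np.arctan2(d[1],-d[0]); print("theta",th,np.hypot(*d),"push",-s["contact_force"][:2]@[np.sin(th),np.cos(th)])
f=r.grab_frame("wrist"); a=r.grab_frame("scene")
v=cv2.resize(a[150:234,225:309],(384,384),interpolation=cv2.INTER_CUBIC)[:,:288]
cv2.imwrite("pics/m7.png",np.hstack([f,v]))
E
```

```text
[531.5 257.9  90.4] [3.14e+00 1.00e-03 4.97e-01] [-1.22 -7.2  10.43] 0.20353807221345083 16.35 [ 0.001  0.    -0.002  0.002 -0.001 -0.001]
theta 1.0669424015707896 99.04774953049967 push 4.538365751690601
```

View pics/m7.png

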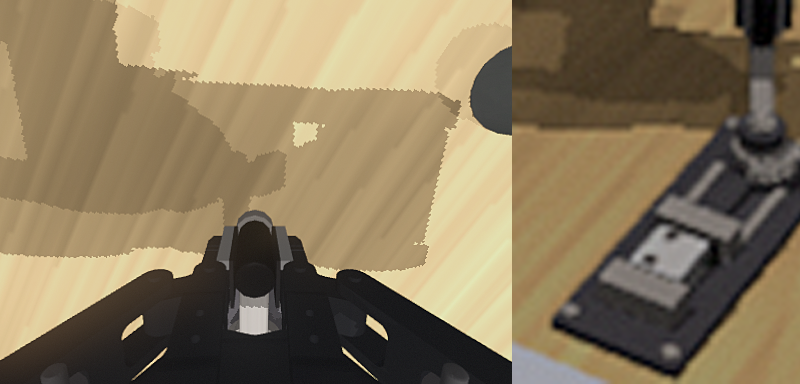

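The last picture shows the block clamped flat and square between pad and fixed jaw at (670,250). The post is held in the fingers at (258,255) and the lever reads about 1.07 rad with the arm still, so I hand in.

```bash
python3 -c "
from rig import r
print(r.sign_off())"
```

```text
the job is handed in; nothing more can be done
None
```

I laid the short block in the vice, let go of it, turned the lever exactly four clicks and handed the job in at about 16 s; no verdict was reported. The gripper is still holding the post.

- **Block:** I picked the nearly square grey block at about (450, -312). Before clamping it lay flat, about 2 mm from the middle of the gap and square to within about 0.03 rad. I did not re-measure it after clamping; the last picture shows it flat and square between the pad and the fixed jaw.
- **Clicks:** I felt four drops in the push, at about 0.20, 0.46, 0.72 and 0.98 rad.
- **Final hold:** The lever stands at about 1.07 rad, worked out from the gripper's position and good to about 0.02–0.03 rad. The push was 4.5 N, and the arm was still.
- **Not checked directly:** I had no reading of the pad's force on the block; I took it from the clicks and the picture. I never touched the other blocks, wrench, gauge or can on purpose, but I did not measure their positions again at the end.
- **Disagreement:** While the block was carried, a rough fit to the picture suggested a tilt of about 0.04 rad. Once it was set down, I saw no tilt.

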